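Roll the long grinding jar up its gutter into the holding bay

TASK

Two closed steel grinding jars lie at the bottom of a sloped ramp with two gutters, one jar in each. With the fingertips, gently push the longer jar up its gutter, past the crest, so that it comes to rest against the end stop in the bay beyond and cannot roll back. Push it steadily: do not grip, lift or flick it, and leave the shorter jar and everything else where it is.

Things in the scene. Friction and masses are not known exactly. Their poses are not given: they have to be found in the camera images.
- ramp: Jar ramp fixed to the bench: white floors, aluminium sides, 246 (x) by 194 mm (y), 68 mm high at the end stop. Origin on the worktop under its middle; +x points uphill along the gutters (towards the robot's right, yaw varies), +z up. Two gutters with centre lines at y = -47 and +47 mm, each 88 mm wide inside, side walls 14 mm above the floor. Points below are given in this frame, in mm.
- lip (a point): Foot of the rising floor, midway between the two gutters: x = -130, z = 20. In each gutter a lip 8 mm high and 6 mm thick stands here on the downhill side. From here the floor rises at 8 degrees to the crest. A jar resting against the lip has its centre at x = -116, z = 44.
- crest (a point): The crest, midway between the two gutters: x = +45, z = 44.6, the highest line of both floors. A jar left before the crest rolls back down to the lip; once its centre is past it, it rolls on by itself to the end stop and stays.
- end_stop (a point): Foot of the upright end stop, midway between the two gutters: x = +100, z = 35. The bay's floor falls at 10 degrees from the crest to here. A jar at rest against the end stop has its centre at x = +78, z = 61.
- long_jar: The longer jar, to be pushed: closed plain steel cylinder, diameter 44 mm, length 80 mm, 0.15 to 0.3 kg, lying across one of the gutters (either one), at the start against the lip at the low end. Origin at the middle of its axis; its y axis is the cylinder axis; x and z turn as it rolls.
- short_jar: The shorter jar, to be left alone: same steel cylinder, diameter 44 mm, length 50 mm, lying against the lip in the other gutter. Origin at the middle of its axis; y is the cylinder axis.
- jar_clear: Bystander: clear screw jar, 48 mm diameter, 64 mm high, standing just beyond the end stop of the ramp. Origin at its underside.
- vial_f: Bystander: small brown vial with black cap, 32 mm diameter, 56 mm high, standing just beyond the end stop of the ramp. Origin at its underside.
- forceps: Bystander: forceps, 128 mm long (its y axis), 10 mm high, lying beside the ramp on the robot's side. Origin at the middle of its underside.
- beaker: Bystander: beaker, 70 mm diameter, 86 mm high, to the left of the ramp. Origin at its underside.
- marker_black: Bystander: marker pen, 138 mm long (its y axis), lying to the left of the ramp. Origin at the middle of its underside.
Not all that is in view belongs to the job. Leave any green or turquoise look-alike of the long_jar alone.

How it is judged:
On the way:
1. the long jar is being pushed up the gutter by the fingers: more than halfway to the crest (x of long_jar in the frame of ramp between -0.03 and 0.045 m and contact force between the fingers and long_jar above 0.05 N), for 0.05 s.
At the end, for the whole second after the job is handed in: The long jar lies at rest (slower than 20 mm/s) on the floor of the bay, within 8 mm of touching the end stop, its axis within about 8 degrees of straight across the gutter; the short jar is still against the lip in its own gutter, within 15 mm of its start (x of long_jar in the frame of ramp between 0.07 and 0.084 m and z of long_jar in the frame of ramp between 0.054 and 0.067 m and angle between the y axis of long_jar and the y axis of ramp, either way round below 0.15 rad and linear speed of long_jar below 0.02 m/s and x of short_jar in the frame of ramp below -0.098 m and distance of short_jar from where it was at the start of the episode below 0.015 m).
It fails at once if the long jar was lifted off the gutter's floor (more than about 10 mm) (z of long_jar in the frame of ramp above 0.077 m or (x of long_jar in the frame of ramp below -0.03 m and z of long_jar in the frame of ramp above 0.067 m) or (x of long_jar in the frame of ramp below -0.08 m and z of long_jar in the frame of ramp above 0.06 m)).
It fails at once if the long jar was flicked or let run (faster than 0.45 m/s) (linear speed of long_jar above 0.45 m/s).
It fails at once if the long jar was squeezed or pushed with more than 25 N (contact force between the fingers and long_jar above 25 N).
It fails at once if the short jar was moved more than 15 mm (distance of short_jar from where it was at the start of the episode above 0.015 m).
It fails at once if a bystander was moved more than 30 mm (distance of any of jar_clear, vial_f, forceps, beaker, marker_black from where it was at the start of the episode above 0.03 m).
It also fails if it takes over 40 s, if anything falls off the work surface, if the arm or the gripper's body presses on something with over 40 N, if the wrist force passes 120 N, or if a joint passes its speed limit or range.

ROBOT

A 6-joint arm with a two-finger parallel gripper is mounted at the origin on a cart in front of the work surface, level with it; the furniture and walls round the work are solid. World frame = base frame: x ahead of the robot, y to its left, z up, the work surface at z = 0. Lengths are in m, angles in rad, forces in N, time in s.
With the tool pointing down it reaches from about 0.25 to 0.775 m from the base axis. Payload 4 kg.
Tool frame: the origin (TCP) lies at the centre of the arm's flange, where the gripper is bolted on; the fingertips stand 199 mm ahead of it and the grasp point (between the pads) lies 180 mm ahead of it (robot.tcp_to_tips is the distance from the TCP to the fingertips, in m); z points along the fingers, y is the line along which they close (so a half turn about z gives the same grasp; the last joint's range is limited). The gripper opens to 94 mm and grips with 3 to 60 N. Pads are 16 mm wide; open, the fingers measure 119 mm over their backs; the gripper's body (75 mm by 177 mm) begins 78 mm behind the grasp point.
Start: joints at [-1.407, 0.087, 1.371, -0, 1.684, -0.103], TCP at [0.145, -0.531, 0.405] pointing down, gripper open.
Joint ranges: [-3.1, 3.1], [-0.76, 2.03], [0.27, 2.55], [-1.08, 4.22], [0.17, 2.65], [-2.57, 2.57]. Speed limits (rad/s): [2.79, 2.79, 3.14, 3.14, 3.14, 3.14].

INTERFACE

Orientations are given as [roll, pitch, yaw] about the fixed x, y, z axes, in that order (R = Rz(yaw) Ry(pitch) Rx(roll)).
In Python, from bench import telemetry, snapshot, ticket, robot gives the robot as it stands.
- The arm moves only by the tool apply_moves, never from a script. Its argument "moves" is a list that holds one entry, the list of rows, each a list of 5 numbers: the shift along the tool's x, y, z in units of 50 mm (1.0 is 50 mm), then the turn about the tool's z in units of 10 degrees (1.0 is 10 degrees), then the closure, from 0 (fully open) to 1 (shut). A call has 1 to 10 rows; each row is the pose to reach, as a shift and turn from the pose commanded when the call began, along the tool's axes at that moment; what a row does not reach only later rows make up. A row lasts 1/8 s, in which the tool goes at most 62.5 mm and 10.7 degrees, less where a joint would pass 70% of its speed; a pose out of reach is approached as far as the arm can. A call with a gripper value outside its range is refused whole. The fingers move at their own pace and stop on an object; the grip force is fixed at half the most. Time passes only in rows, so rows that repeat a pose let the fingers close. It gives the time, the measured TCP pose, the force, the opening and the grip force at its end, in the units of the state.
- telemetry.get_obs(): the state, without advancing time (a new reading comes with each control period).
- snapshot(name): name is "scene" or "top" or "wrist"; returns a dict with "image" (420x560x3 uint8, red, green, blue), "fovy" (degrees; the focal length in pixels is half the picture's height over the tangent of half this angle, whatever the lens; pixels are square), "cx", "cy" (the principal point, pixels), "R" (3x3) and "t" (3): a world point X has camera coordinates R X + t. Camera axes: x right, y down, z forward; pixel columns grow to the right and rows downward; lengths in m; the calibration is good to about 2 mm. A picture is of the moment at which its call begins. There is no depth.
- ticket.close_job(): hands the job in; it is judged then, once.
The state is a dict: "time": time; "joint_positions": joint angles; "qvel": joint speeds; "joint_torque": joint torques, N m; "tool_pos": TCP position; "ee_rot": TCP orientation; "wrist_force": force on the tool from outside, world axes, zero at the start; "wrist_torque": the same for the moment, N m; "width": finger opening in m; "finger_force": force on a finger pad.
Only numpy, scipy, OpenCV 4.12 (cv2) and the standard library are available. Lean on these libraries where they do the work, as an engineer would, in place of code of your own. Each camera call takes 0.05 s, during which the arm holds its last target. There are 200 camera calls.

## Working session

There is one attempt and no reset: what is moved stays moved. The work goes in short steps, Python scripts to look and compute and a tool call to move; the robot and the scene stay as the last step left them, time stands still between calls to the robot, and variables do not carry over. Pictures are saved under pics/ and viewed, at most 10 in all, crops included, and the job is handed in when it is done.

Besides the shell and the picture viewer there is one more tool, called after "Call:" as name([rows], argument=value, ...), one row to a line, values as JSON. apply_moves: Moves the arm, as the interface text tells. Its arguments: {"type":"object","properties":{"moves":{"type":"array","items":{"type":"array","items":{"type":"array","items":{"type":"number"}}}}},"required":["moves"]}

```bash
mkdir -p pics
cat > h.py <<'E'
import numpy as np, cv2
from bench import telemetry, snapshot, ticket, robot
def snap(n,f):
    s=snapshot(n); cv2.imwrite('pics/'+f,s['image'][:,:,::-1]); 
    np.savez('pics/'+f[:-4]+'.npz',**s); return s
def ray(s,u,v,z):
    f=210/np.tan(np.radians(float(s['fovy']))/2)
    d=s['R'].T@np.array([(u-s['cx'])/f,(v-s['cy'])/f,1]); c=-s['R'].T@s['t']
    return c+d*(z-c[2])/d[2]
def proj(s,X):
    f=210/np.tan(np.radians(float(s['fovy']))/2)
    p=s['R']@np.array(X)+s['t']; return f*p[0]/p[2]+s['cx'],f*p[1]/p[2]+s['cy']
E
python3 - <<'E'
from h import *
a=snap('scene','scene.png');b=snap('top','top.png')
print(telemetry.get_obs()); print(robot)
for s in(a,b): print(s['fovy'],-s['R'].T@s['t'])
E
```

```text
{'time': 0.1, 'joint_positions': array([-1.40708555e+00,  8.78970741e-02,  1.37209046e+00,  3.70838262e-07,
        1.68361850e+00, -1.03059305e-01]), 'qvel': array([ 0.00033379, -0.00180496, -0.00456959, -0.00145207,  0.00019965,
       -0.0007821 ]), 'joint_torque': array([ 2.10994134e-03, -3.41252124e+01, -3.03301048e+01,  7.19696190e-02,
        3.03722033e-02, -9.21030369e-05]), 'tool_pos': array([ 0.14499041, -0.53044222,  0.40361852]), 'ee_rot': array([-3.13958999e+00, -2.07496959e-04,  2.66769916e-01]), 'wrist_force': array([ 0.38429224, -0.31131269,  0.66039239]), 'wrist_torque': array([ 0.02283292,  0.0196162 , -0.02412009]), 'finger_force': 0.0, 'width': 0.09421588950865327}
<Robot object at 0x7fcc80f1c050>
44.57198602392377 [-0.51506648  0.7077907   0.53976839]
56.217310443814874 [0.34677277 0.19679457 0.9391191 ]
```

View pics/top.png

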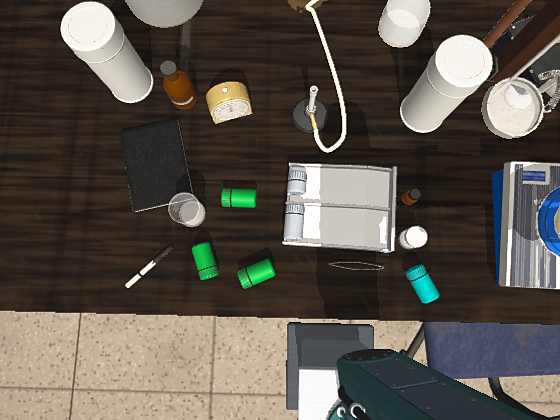

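View pics/scene.png

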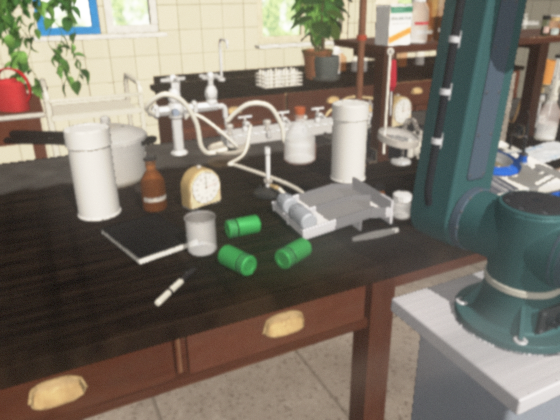

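The top view shows the ramp at about (285–397, 163–251), uphill to the right. The candidates are the grey steel cylinders at (294,222) and (297,180), and the green and turquoise look-alikes at (238,198), (205,260), (256,273) and (422,284). The jar at (294,222) fits the description: it's steel, it lies in the gutter, and it's the longer of the two. I'll confirm that in an enlarged crop.

Run:
```python
from h import *
i=cv2.imread('pics/top.png')[155:260,275:405]
cv2.imwrite('pics/crop.png',cv2.resize(i,None,fx=5.5,fy=5.5,interpolation=cv2.INTER_CUBIC))
s=np.load('pics/top.npz')
for u,v,z in[(294,222,.044),(297,180,.044),(341,207,.03),(397,166,.068),(395,251,.068)]: print(ray(s,u,v,z))
```

```text
[0.47823864 0.17544085 0.044     ]
[0.57773833 0.17003896 0.044     ]
[0.5181783 0.0654963 0.03     ]
[ 0.60890079 -0.0569658   0.068     ]
[ 0.41492176 -0.04720817  0.068     ]
```

View pics/crop.png

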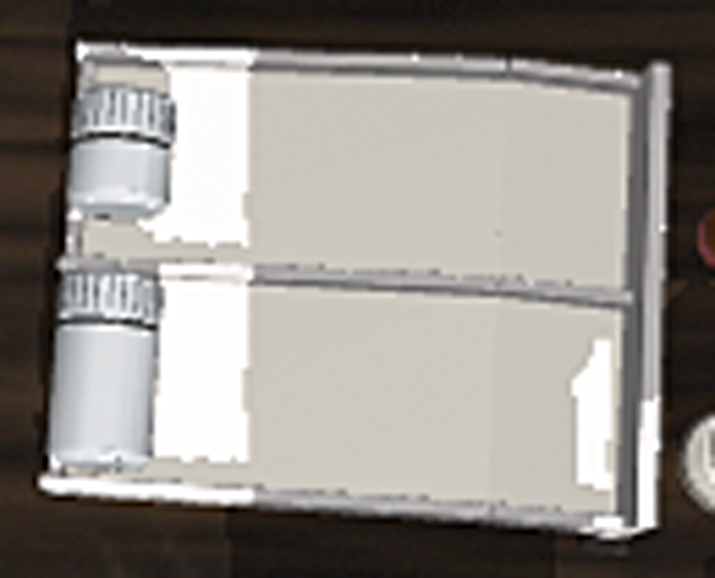

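The crop confirms it. The steel jar in the lower gutter, on the robot's side, spans crop rows 270–465, and the upper one spans only 90–218. So the lower one is the long jar.

Run:
```python
from h import *
s=np.load('pics/top.npz')
P=lambda u,v,z: ray(s,275+u/5.5,155+v/5.5,z)
a,b=P(668,62,.068),P(655,535,.068); d=a-b
print('stop',a,b,np.linalg.norm(d),'psi',np.degrees(np.arctan2(-d[0],d[1]))) # ramp y dir = a-b
l,r=P(65,262,.034),P(632,298,.0505); e=r-l
print('divider',l,r,np.linalg.norm(e),np.degrees(np.arctan2(e[1],e[0])))
e2=P(620,525,.0505)-P(45,485,.034);e3=P(640,75,.0505)-P(80,45,.034)
for q in(e2,e3):print(np.degrees(np.arctan2(q[1],q[0])))
psi=np.radians(np.degrees(np.mean([np.arctan2(q[1],q[0]) for q in (e,e2,e3)]+[np.arctan2(d[1],d[0])-np.pi/2])))
jar=P(106,366,.058); print('jar',jar, 'short',P(122,150,.058))
R=np.array([[np.cos(psi),-np.sin(psi)],[np.sin(psi),np.cos(psi)]])
print('psi',np.degrees(psi))
for n,w,loc in[('jar',jar,(-116,-47)),('stop',(a+b)/2,(108,0)),('short',P(122,150,.058),(-116,47)),('div l',l,(-134,0))]:
  print(n,'origin',w[:2]-R@np.array(loc)/1000)
```

```text
stop [ 0.60823187 -0.05570805  0.068     ] [ 0.412081   -0.04514189  0.068     ] 0.19643525448775886 psi -93.08339915684148
divider [0.52522707 0.19277955 0.034     ] [ 0.51153265 -0.04308728  0.0505    ] 0.2368394963323126 -93.32286072277385
-93.09398557726905
-93.31039319662656
jar [0.47723496 0.17517486 0.058     ] short [0.56874912 0.16995838 0.058     ]
psi -93.20265966337776
jar origin [0.51768088 0.05673024]
stop origin [0.51619016 0.05740635]
short origin [0.51534186 0.05676534]
div l origin [0.51774078 0.05898883]
```

Call:
apply_moves([
  [[0.5,-0.6,0,-0.7,0.5],[1.2,-1.4,0,-1.4,0.5],[1.9,-2.3,0,-2.1,0.5],[2.6,-3.2,0,-2.8,0.5],[3.3,-4.1,0,-3.5,0.5],[4.0,-5.0,0,-4.2,0.5],[4.7,-5.9,0,-4.9,0.5],[5.4,-6.7,0,-5.6,0.5],[6.1,-7.5,0,-6.4,0.5],[6.8,-8.3,0,-7.15,0.5]],
])

```text
time: 1.35
tool_pos: [0.3637, -0.0388, 0.4044]
ee_rot: [3.141, 0.0, 1.519]
wrist_force: [1.1, -0.2, -0.6]
width: 0.0467
finger_force: 0.0
```

Call:
apply_moves([
  [[0.8,0.3,0,0,0.5],[1.8,0.65,0,0,0.5],[2.8,1.0,0,0,0.5],[3.8,1.4,0,0,0.5],[4.7,1.75,0.3,0,0.5],[5.5,2.0,0.7,0,0.5],[5.5,2.0,1.0,0,0.5],[5.5,2.0,1.0,0,0.5]],
])

```text
time: 2.35
tool_pos: [0.4783, 0.2279, 0.3525]
ee_rot: [-3.137, 0.002, 1.515]
wrist_force: [0.1, -0.3, -0.2]
width: 0.0472
finger_force: 0.0
```

Run:
```python
from h import *
s=snap('wrist','wrist.png'); o=telemetry.get_obs(); print(o['time'],o['tool_pos'],o['ee_rot'],o['width'])
psi=np.radians(-93.2);R=np.array([[np.cos(psi),-np.sin(psi)],[np.sin(psi),np.cos(psi)]])
for x,y,z in[(-116,-7,44),(-116,-87,44),(-116,-47,66),(-133,-91,34),(-133,-3,34),(45,-47,44.6)]:
  w=R@np.array([x,y])/1000+[.5165,.0573]; print((x,y,z),proj(s,[*w,z/1000]))
```

```text
2.4 [0.47848907 0.22764353 0.35400053] [-3.14000566e+00  1.24838684e-03  1.51411697e+00] 0.04676380551609303
(-116, -7, 44) (np.float64(322.7635040191955), np.float64(255.63817039716304))
(-116, -87, 44) (np.float64(240.71345643957443), np.float64(255.52012802802486))
(-116, -47, 66) (np.float64(281.69877735339094), np.float64(264.9376668033251))
(-133, -91, 34) (np.float64(237.45780647886897), np.float64(235.6249773763836))
(-133, -3, 34) (np.float64(326.0595635300964), np.float64(235.72646062654715))
(45, -47, 44.6) (np.float64(281.6280744207823), np.float64(393.7862525044899))
```

View pics/wrist.png

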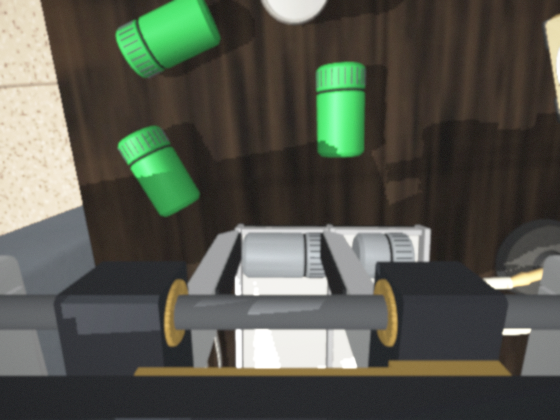

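The wrist view shows the long jar at columns 243–323, row 255, and the calibration predicted 241–323, so the pose holds. The green look-alikes are clear of the fingers. Next I lower the fingers behind the jar.

Call:
apply_moves([
  [[0,0,0.5,0,0.5],[0,0,1.1,0,0.5],[0,0,1.7,0,0.5],[0,0,2.1,0,0.5],[0,0,2.3,0,0.5],[0,0,2.3,0,0.5]],
])

```text
time: 3.15
tool_pos: [0.4789, 0.2277, 0.2401]
ee_rot: [3.141, 0.0, 1.514]
wrist_force: [-0.2, 0.2, 0.8]
width: 0.0471
finger_force: 0.0
```

Call:
apply_moves([
  [[-0.1,0,0.06,0,0.5],[-0.25,0,0.1,0,0.5],[-0.35,0,0.1,0,0.5],[-0.45,0,0.1,0,0.5],[-0.55,0,0.08,0,0.5],[-0.65,0,0.07,0,0.5],[-0.75,0,0.06,0,0.5],[-0.85,0,0.04,0,0.5],[-0.95,0,0.03,0,0.5],[-1.05,0,0.01,0,0.5]],
])

```text
time: 4.4
tool_pos: [0.4758, 0.1756, 0.2391]
ee_rot: [-3.141, 0.0, 1.515]
wrist_force: [0.0, 2.1, 1.5]
width: 0.0469
finger_force: 1.3
```

```bash
python3 - <<'E'
from h import *
s=snap('wrist','w2.png'); t=snap('top','t2.png'); o=telemetry.get_obs(); print(o['time'],o['tool_pos'],o['wrist_force'])
E
python3 -c "
import cv2,numpy as np
a=cv2.imread('pics/w2.png');b=cv2.resize(cv2.imread('pics/t2.png')[140:280,250:430],(540,420))
cv2.imwrite('pics/c2.png',cv2.resize(np.hstack([a,b]),(800,305)))"
```

```text
4.5 [0.47570075 0.17501969 0.23876785] [ 0.65850735  0.55192441 -0.70602415]
```

View pics/c2.png

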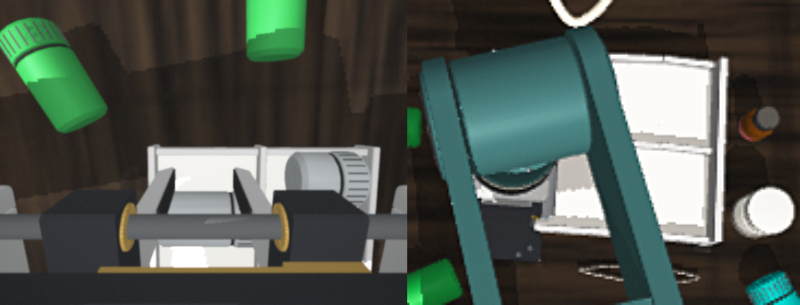

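The jar sits ahead of both fingers at about (195,205) in the left picture. It has left the lip and is still straight. The short jar at (325,175) hasn't moved. I keep pushing.

Call:
apply_moves([
  [[-0.12,0,-0.02,0,0.5],[-0.25,0,-0.04,0,0.5],[-0.38,0,-0.05,0,0.5],[-0.51,0,-0.07,0,0.5],[-0.64,0,-0.09,0,0.5],[-0.77,0,-0.11,0,0.5],[-0.9,0,-0.13,0,0.5],[-1.03,0,-0.14,0,0.5],[-1.16,0,-0.16,0,0.5],[-1.3,0,-0.18,0,0.5]],
])

```text
time: 5.75
tool_pos: [0.4722, 0.1106, 0.2482]
ee_rot: [-3.142, 0.0, 1.515]
wrist_force: [0.2, 2.5, 1.8]
width: 0.0471
finger_force: 1.4
```

Call:
apply_moves([
  [[-0.12,0,-0.02,0,0.5],[-0.25,0,-0.04,0,0.5],[-0.38,0,-0.05,0,0.5],[-0.51,0,-0.07,0,0.5],[-0.64,0,-0.09,0,0.5],[-0.77,0,-0.11,0,0.5],[-0.9,0,-0.13,0,0.5],[-1.02,0,-0.15,0,0.5],[-1.12,0,-0.16,0,0.5],[-1.2,0,-0.17,0,0.5]],
])

```text
time: 7.0
tool_pos: [0.4688, 0.0508, 0.2567]
ee_rot: [-3.141, 0.0, 1.515]
wrist_force: [-0.2, 2.2, 1.6]
width: 0.0469
finger_force: 1.4
```

Call:
apply_moves([
  [[-0.06,0,-0.01,0,0.5],[-0.12,0,-0.02,0,0.5],[-0.18,0,-0.02,0,0.5],[-0.24,0,-0.02,0,0.5],[-0.3,0,-0.02,0,0.5],[-0.36,0,-0.02,0,0.5],[-0.42,0,-0.02,0,0.5],[-0.48,0,-0.02,0,0.5],[-0.48,0,-0.02,0,0.5],[-0.48,0,-0.02,0,0.5]],
])

```text
time: 8.25
tool_pos: [0.4675, 0.0272, 0.2577]
ee_rot: [3.142, 0.0, 1.515]
wrist_force: [-0.1, -0.3, 0.0]
width: 0.047
finger_force: 0.0
```

Run:
```python
from h import *
s=snap('wrist','w3.png'); t=snap('top','t3.png'); o=telemetry.get_obs(); print(o['time'],o['tool_pos'],o['wrist_force'],o['finger_force'])
b=cv2.resize(cv2.imread('pics/t3.png')[140:280,250:430],(540,420))
cv2.imwrite('pics/c3.png',cv2.resize(np.hstack([cv2.imread('pics/w3.png'),b]),(800,305)))
```

```text
8.35 [0.46752267 0.0272391  0.25765404] [0.05672818 0.09506419 0.7362426 ] 0.0
```

View pics/c3.png

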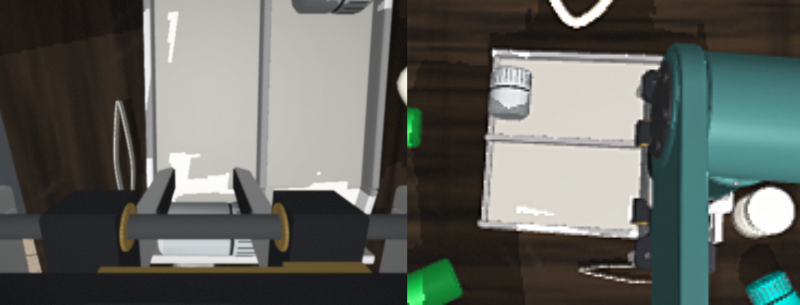

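The finger force is zero, so the jar has rolled on into the bay, visible at about (195,230). The short jar is unmoved. I back off and rise to check from the top camera.

Call:
apply_moves([
  [[0.3,0,-0.3,0,0.5],[0.6,0,-1.0,0,0.5],[1.4,0,-1.9,0,0.5],[2.3,0,-2.6,0,0.5],[3.3,0.3,-2.8,0,0.5],[4.3,0.6,-2.8,0,0.5],[5.0,0.8,-2.8,0,0.5],[5.0,0.8,-2.8,0,0.5]],
])

```text
time: 9.35
tool_pos: [0.5212, 0.2776, 0.3979]
ee_rot: [-3.141, -0.001, 1.519]
wrist_force: [-0.0, 0.2, -0.4]
width: 0.0472
finger_force: 0.0
```

Run:
```python
from h import *
t=snap('top','t4.png'); o=telemetry.get_obs(); print(o['time'],o['tool_pos'])
cv2.imwrite('pics/c4.png',cv2.resize(cv2.imread('pics/t4.png')[140:300,240:450],(787,600),interpolation=cv2.INTER_CUBIC))
psi=np.radians(-93.2);R=np.array([[np.cos(psi),-np.sin(psi)],[np.sin(psi),np.cos(psi)]])
for x,y,z in[(78,-87,83),(78,-7,83),(100,-47,68)]:
  w=R@np.array([x,y])/1000+[.5165,.0573]; u,v=proj(t,[*w,z/1000]); print((x,y),(u-240)*787/210,(v-140)*3.75)
```

```text
9.4 [0.52107169 0.27617738 0.39803223]
(78, -87) 532.9712743193598 395.22518892448227
(78, -7) 537.675487149693 259.52920125722164
(100, -47) 566.2952450412452 333.02671182547033
```

View pics/c4.png

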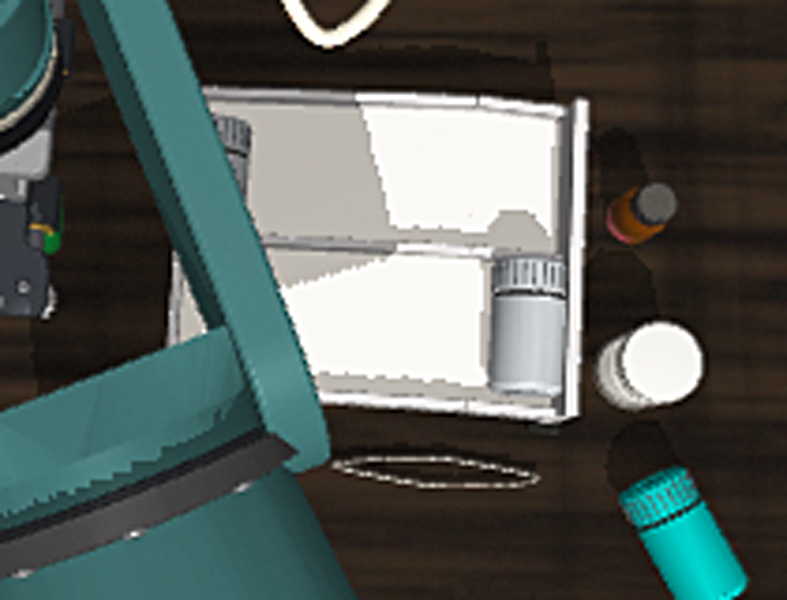

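The long jar lies straight across the bay at crop (490–567, 255–395), touching the end stop at column 566. The short jar is still at the lip, and the bystanders beyond the stop and the forceps look undisturbed.

```bash
python3 -c "
from bench import ticket; print(ticket.close_job())"
```

```text
the job is handed in; nothing more can be done
None
```

I pushed the long jar steadily up its gutter and over the crest; the last picture shows it lying straight against the end stop with the short jar still at the lip. The job is handed in; no verdict was returned.

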